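# Hang a second tote marker on an occupied hook

## Task

Take the tote marker with the grip tab out of the rack and hang it by its window on the hook, in front of the marker already there, letting the bar carry it before you slide it. Then, holding it upright, slide it along the bar so that it alone pushes the other marker back until both are snug against the sprung stop; press them home with a light, steady push and let go, leaving both hanging still and everything else as it was.

Things in the scene. Friction and masses are not known exactly. Their poses are not given: they have to be found in the camera images.
- marker: the tote marker to hang: white plastic plate 12 mm thick (its x), 70 wide (y), 98 high (z), upright in the rack, 90 to 180 g. Window through it along x, 26 wide, 40 to 84 mm above the underside. On top a grip tab 36 wide (y), 18 thick, 98 to 148 mm above the underside; grip it across the 36 mm, clear of the other marker. Front and back alike. Origin: centre of the underside, z up.
- first: the marker already on the hook: white plastic plate without tab, 12 mm thick (x), 80 wide (y), 74 high (z), window 26 wide, 30 to 62 mm above its underside; 90 g, slides along the bar at under 2 N. It hangs away from the stop collar. Origin: centre of the underside, z up.
- stand: fixed steel hook stand. Origin: under its post, on the table, z up; the hook points along the stand's -x. Post 20 x 24 mm. Flat bar 14 wide (y), 6 thick, top face 170 mm above the table, from the post to x = -170 mm; there a 6 mm thick tip turns up 16 mm above that face. Pressing a marker down while sliding makes it bind: keep the bar's load under 5 N, never over 25 N.
- rack: fixed wooden rack, 55 (x) x 150 (y) x 30 mm high, with a slot 15 mm wide (x) and 130 long (y); slot floor 8 mm above the table, slot 22 mm deep. The marker stands in it with its width along the rack's y. Origin: centre of the underside.
- tray: fixed grey tray, 120 x 200 x 45 mm high, holding the two cans; on the other side of the stand from the rack. Origin: centre of the underside.
- can_a: food can, 66 mm across, 90 high, in the tray; leave alone. Origin: centre of the underside.
- can_b: food can, 66 mm across, 90 high, in the tray; leave alone. Origin: centre of the underside.
- carton: cardboard carton, 40 x 90 x 90 mm high, standing on the table; leave alone. Origin: centre of the underside.
- post_top (a point): on the bar's top face, above the post's axis. In front of it a dark stop collar with a sprung disc, 38 mm across, is clamped on the bar; the disc's face lies 40 to 65 mm from this point towards the tip, not measured: find it by feel. It gives about 1 mm per 4 N, 6 mm at most. With both markers against it push with 4 to 10 N for half a second, never over 15 N.
- hook_tip (a point): top of the upturned tip, 173 mm from post_top along the bar and 16 mm above the bar's top face.
Things that resemble listed ones, but are neither listed nor needed, are in the scene too. Leave any black or pink look-alike of the first alone.

How it is judged:
On the way, in this order (a step that is already met when the one before it is completed fails the run):
1. the marker, still held, rests on the bar between the tip and the other marker (contact force between marker and stand above 0.5 N and contact force between the fingers and marker above 1 N and x of marker in the frame of stand above -0.17 m and x of marker in the frame of first below -0.009 m and z of marker in the frame of stand between 0.08 and 0.091 m), for 0.1 s.
2. the held marker presses the other one against the stop collar (contact force between marker and first above 2.5 N and contact force between first and stand above 2.5 N and contact force between the fingers and marker above 1 N and x of first in the frame of stand above -0.076 m), for 0.3 s.
At the end, for the whole second after the job is handed in: Both markers hang by their windows (heights within about 5 mm), upright (0.12 rad) and still (0.03 m/s), the tabbed one in front with under 4 mm gap, the other pressed back, its centre within 75 mm of the post's axis (x of marker in the frame of first between -0.016 and -0.009 m and x of first in the frame of stand above -0.075 m and z of marker in the frame of stand between 0.08 and 0.09 m and z of first in the frame of stand between 0.102 and 0.112 m and angle between each of marker, first's own z axis and vertical below 0.12 rad and contact force between marker and stand above 0.3 N and linear speed of each of marker, first below 0.03 m/s); the robot touches nothing.
It fails at once if the marker presses the other with more than 15 N or the stand with more than 25 N (contact force between marker and first above 15 N or contact force between marker and stand above 25 N).
It fails at once if the marker leans over 0.15 rad while it pushes the other (angle between marker's own z axis and vertical above 0.15 rad and contact force between marker and first above 1.5 N).
It fails at once if the first marker is lifted, dropped or tipped (z of first in the frame of stand below 0.098 m or z of first in the frame of stand above 0.116 m or angle between first's own z axis and vertical above 0.3 rad).
It fails at once if the gripper or arm pushes the first marker itself (contact force between the arm and first above 3 N).
It fails at once if a can or the carton is moved (distance of any of can_a, can_b, carton from where it was at the start of the episode above 0.02 m).
It also fails if it takes over 72 s, if anything falls off the work surface, if the arm or the gripper's body presses on something with over 40 N, if the wrist force passes 120 N, or if a joint passes its speed limit or range.

## Robot

A 6-joint arm with a two-finger parallel gripper is mounted at the origin on the work surface. World frame = base frame: x ahead of the robot, y to its left, z up, the work surface at z = 0. Lengths are in m, angles in rad, forces in N, time in s.
With the tool pointing down it reaches from about 0.325 to 0.775 m from the base axis. Payload 5.5 kg.
Tool frame: the origin (TCP) lies between the finger pads; the fingertips stand 8 mm ahead of it and the grasp point (between the pads) lies 11 mm behind it (tcp_to_tips is the distance from the TCP to the fingertips, in m); z points along the fingers, y is the direction in which the jaws open and shut (so a half turn about z gives the same grasp; the last joint's range is limited). The gripper opens to 88 mm and grips with 3 to 60 N. Pads are 20 mm wide; open, the fingers measure 115 mm over their backs; the gripper's body (75 mm by 178 mm) begins 61 mm behind the grasp point.
Start: joints at [-1.265, 0.091, 1.231, -0, 1.82, -0.057], TCP at [0.213, -0.561, 0.209] pointing down, gripper open.
Joint ranges: [-2.87, 2.87], [-0.86, 2.18], [0.17, 2.46], [-1.51, 4.65], [0.06, 2.69], [-2.65, 2.65]. Speed limits (rad/s): [2.57, 2.57, 3.01, 3.14, 3.14, 3.14].

## Interface

Orientations are given as a unit quaternion [w, x, y, z].
In Python, from bench import * gives the robot as it stands. Calls block until the motion is done:
- move_to(position, orientation): joint-space move of the TCP to a pose.
- move_l(position, speed=0.15, orientation=None): straight line of the TCP; orientation=None keeps the orientation; speed is the mean speed in m/s.
- movej(angles): joint-space move.
- gripper_open() and close(): open the fingers fully, or close them until they stop; the grip force is fixed at half the most.
- hold(seconds).
- inverse_kinematics(position, orientation): joint angles nearest the present ones, or None.
- state(): the state.
- get_image(name): name is "scene" or "top" or "wrist"; returns a dict with "frame" (384x512x3 uint8, blue, green, red), "depth" (384x512 float32, m along the optical axis (not along the pixel's ray), 0 where there is no reading), "camera_matrix" (3x3 intrinsics, pixels), "view" (4x4, takes a point from world to camera coordinates). Camera axes: x right, y up, looking along -z (the intrinsics and any distortion apply to the point x, -y, -z); pixel columns grow to the right and rows downward; lengths in m; the calibration is good to about 2 mm. A picture is of the moment at which its call begins.
A pose or a line that the arm cannot do raises IKError and nothing moves.
- job_done(): hands the job in, once; it reports no verdict.
The state is a dict: "time": time; "joint_pos": joint angles; "dq": joint speeds; "joint_torque": joint torques, N m; "ee_pos": TCP position; "ee_rot": TCP orientation; "ft_force": force on the tool from outside, world axes, zero at the start; "moment": the same for the moment, N m; "finger_gap": finger opening in m.
Only numpy, scipy, OpenCV 4.12 (cv2) and the standard library are available. Lean on these libraries where they do the work, as an engineer would, in place of code of your own. Each camera call takes 0.05 s, during which the arm holds its last target.

## Working session

There is one attempt and no reset: what is moved stays moved. The work goes in short steps, each a Python script; the robot and the scene stay as the last script left them, time stands still between calls to the robot, and variables do not carry over. Pictures are saved under pics/ and viewed, and the job is handed in when it is done.

```bash
ls; mkdir -p pics
python3 - <<'E'
from bench import *
import cv2,numpy as np
for n in ["scene","top","wrist"]:
    d=get_image(n); cv2.imwrite(f"pics/{n}0.png",d["frame"]); np.savez(f"{n}0.npz",**d)
    print(n,d["camera_matrix"].round(1).tolist(),d["view"].round(3).tolist())
print(state())
E
```

```text
pics
scene [[385.0, 0.0, 252.3], [0.0, 385.0, 190.9], [0.0, 0.0, 1.0]] [[0.693, 0.721, 0.001, -0.383], [-0.609, 0.584, 0.536, 0.304], [0.386, -0.372, 0.844, -1.17], [0.0, 0.0, 0.0, 1.0]]
top [[352.5, 0.0, 254.9], [0.0, 352.5, 191.2], [0.0, 0.0, 1.0]] [[0.008, -1.0, -0.024, -0.006], [0.99, 0.005, 0.141, -0.608], [-0.14, -0.025, 0.99, -0.819], [0.0, 0.0, 0.0, 1.0]]
wrist [[311.9, 0.0, 264.4], [0.0, 311.9, 194.0], [0.0, 0.0, 1.0]] [[0.355, -0.935, -0.002, -0.599], [0.901, 0.342, -0.267, 0.033], [0.25, 0.093, 0.964, -0.39], [0.0, 0.0, 0.0, 1.0]]
{'time': 0.15, 'joint_pos': array([-1.26473236e+00,  9.17269451e-02,  1.23156839e+00, -2.32886794e-06,
        1.81979634e+00, -5.67084554e-02]), 'dq': array([ 0.00034753, -0.00203189, -0.00358252, -0.0004707 ,  0.00040995,
        0.00075988]), 'joint_torque': array([ 1.38373674e-03, -4.47043669e+01, -4.06908703e+01,  6.98335678e-02,
        2.74084444e-02, -1.17922764e-04]), 'ee_pos': array([ 0.21284397, -0.56073302,  0.20826516]), 'ee_rot': array([-7.43548262e-04,  9.83594350e-01,  1.80392885e-01, -9.43248487e-05]), 'ft_force': array([-0.0731229 , -0.01765634,  0.07097411]), 'moment': array([ 0.00661434,  0.00250483, -0.03705581]), 'finger_gap': 0.08773379258581968}
```

View pics/scene0.png

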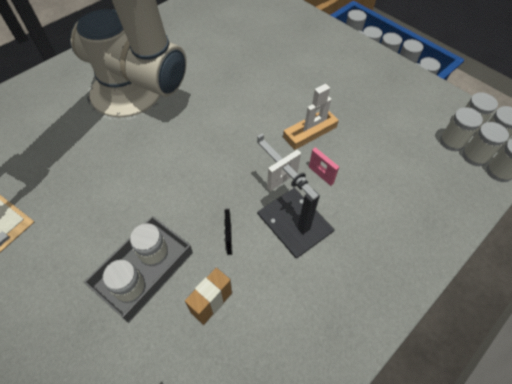

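View pics/top0.png

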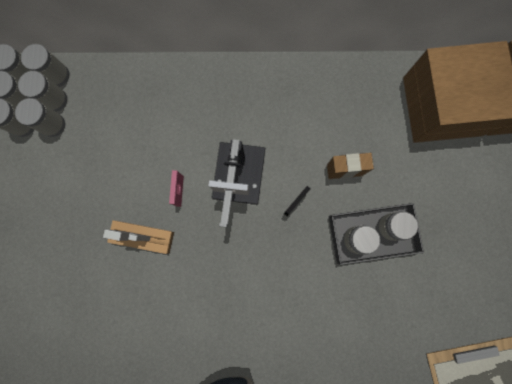

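View pics/wrist0.png

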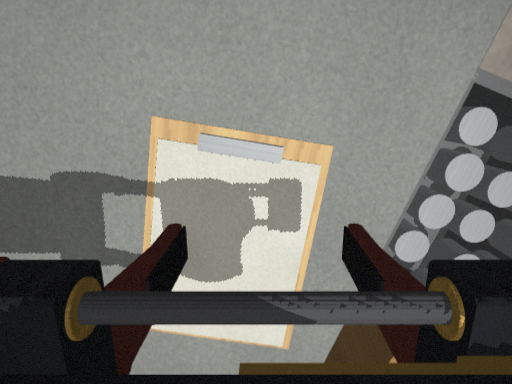

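```bash
cat > h.py <<'E'
import numpy as np,cv2
def pt(d,u,v,z=None,depth=None):
    K=d["camera_matrix"];V=d["view"];R=V[:3,:3];t=V[:3,3]
    r=np.array([(u-K[0,2])/K[0,0],-(v-K[1,2])/K[1,1],-1.])
    c=-R.T@t; w=R.T@r
    if z is not None: s=(z-c[2])/w[2]
    else: s=d["depth"][int(v),int(u)] if depth is None else depth
    return c+s*w
def cloud(d):
    v,u=np.mgrid[:384,:512]; K=d["camera_matrix"];V=d["view"];D=d["depth"]
    P=np.stack([(u-K[0,2])/K[0,0]*D,-(v-K[1,2])/K[1,1]*D,-D],-1)
    W=(P-V[:3,3])@V[:3,:3]; W[D==0]=np.nan
    return W
E
python3 - <<'E'
import numpy as np,cv2
from h import *
s=np.load("scene0.npz");t=np.load("top0.npz")
a=cv2.resize(s["frame"][70:260,230:380],None,fx=3,fy=3,interpolation=2)
b=cv2.resize(t["frame"][120:270,90:280],None,fx=3,fy=3,interpolation=2)
cv2.imwrite("pics/a.png",a);cv2.imwrite("pics/b.png",b)
for n,u,v in [("tab",113,236),("white2",133,238),("rackL",112,225),("rackR",170,240),("bartip",225,222),("first",228,186),("post",236,150),("pink",176,188),("black",297,200),("carton",352,163),("can1",365,240)]:
    print(n,pt(t,u,v).round(3))
E
```

```text
tab [0.495 0.293 0.158]
white2 [0.492 0.269 0.107]
rackL [0.523 0.351 0.032]
rackR [0.488 0.209 0.018]
bartip [0.525 0.056 0.171]
first [0.599 0.05  0.182]
post [0.678 0.036 0.17 ]
pink [0.612 0.188 0.062]
black [ 0.583 -0.101  0.076]
carton [ 0.668 -0.227  0.093]
can1 [ 0.492 -0.249  0.098]
```

View pics/a.png

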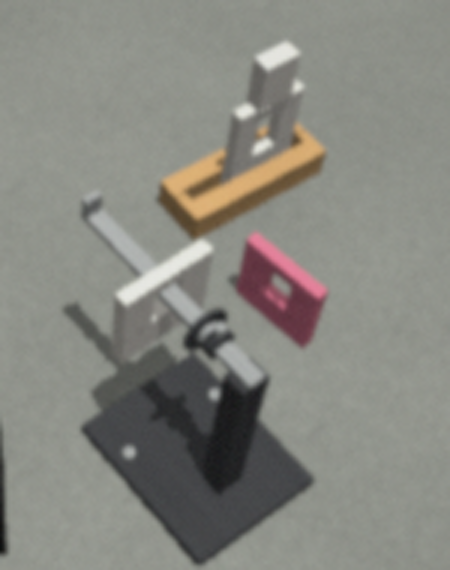

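View pics/b.png

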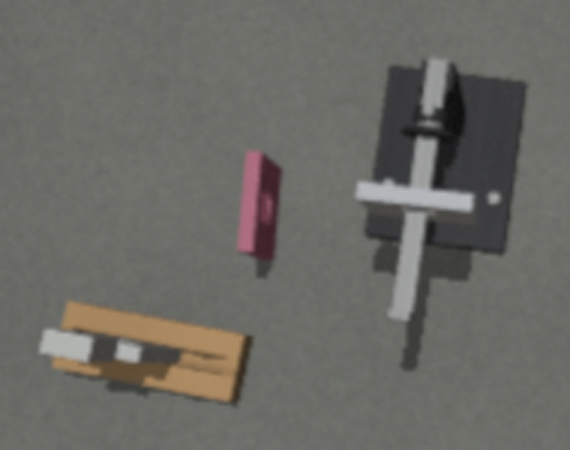

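Run:
```python
from bench import *
from h import *
s=state(); w=np.load("wrist0.npz"); V=w["view"]; c=-V[:3,:3].T@V[:3,3]; print("cam",c.round(3))
t=np.load("top0.npz")
def q(y): return [0,np.cos(y/2),np.sin(y/2),0]
for y in (-.2,np.pi-.2):
    print(y,inverse_kinematics([0.48,0.28,0.38],q(y)),inverse_kinematics([0.6,0.05,0.38],q(y)),inverse_kinematics([0.67,0.04,0.25],q(y)))
```

```text
cam [ 0.28  -0.535  0.383]
-0.2 [ 4.66851871e-01  8.02241971e-02  9.31193595e-01 -4.44089210e-16
  2.13017486e+00  2.23764820e+00] [ 2.66402485e-02  2.14704275e-01  7.82654467e-01 -4.44089210e-16
  2.14423391e+00  1.79743658e+00] [ 8.95295080e-03  3.06587168e-01  9.14324865e-01 -4.44089210e-16
  1.92068062e+00  1.77974928e+00]
2.941592653589793 [ 4.66851871e-01  8.02241971e-02  9.31193595e-01 -4.44089210e-16
  2.13017486e+00 -9.03944456e-01] [ 2.66402485e-02  2.14704275e-01  7.82654467e-01 -4.44089210e-16
  2.14423391e+00 -1.34415608e+00] [ 8.95295080e-03  3.06587168e-01  9.14324865e-01 -4.44089210e-16
  1.92068062e+00 -1.36184338e+00]
```

Run:
```python
from bench import *
from h import *
def q(y): return [0,np.cos(y/2),np.sin(y/2),0]
move_to([0.59,0.255,0.36],q(np.pi-.2))
d=get_image("wrist"); cv2.imwrite("pics/w1.png",d["frame"]); np.savez("w1.npz",**d)
move_to([0.67,0.045,0.40],q(np.pi-.13))
d=get_image("wrist"); cv2.imwrite("pics/w2.png",d["frame"]); np.savez("w2.npz",**d)
print(state()["time"])
```

```text
4.35
```

View pics/w1.png

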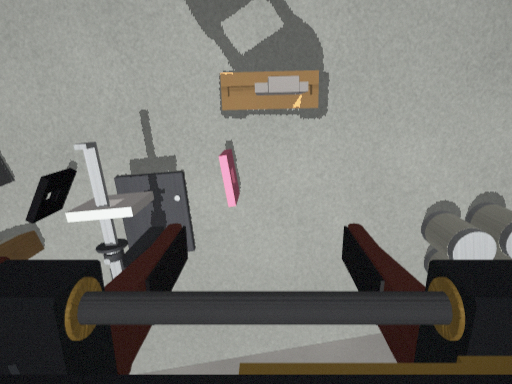

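View pics/w2.png

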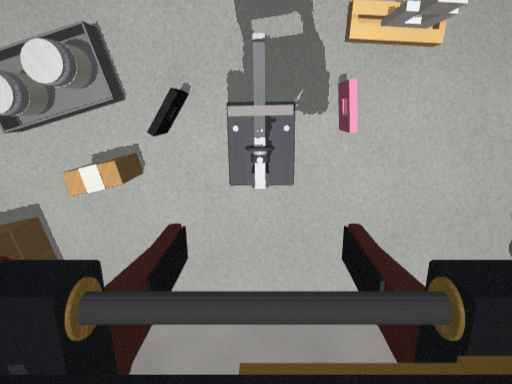

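Run:
```python
from h import *
d=np.load("w1.npz"); f=d["frame"]; W=cloud(d)
hsv=cv2.cvtColor(f,cv2.COLOR_BGR2HSV)
def rect(m,z,d,name):
    cs,_=cv2.findContours(m.astype(np.uint8),0,2); c=max(cs,key=cv2.contourArea)
    P=np.array([pt(d,*p[0],z=z)[:2] for p in c],np.float32)
    (cx,cy),(a,b),an=cv2.minAreaRect(P*1000)
    print(name,len(c),(cx,cy),(a,b),an)
    return c
z=W[...,2]; 
for th in (0.14,):
    m=(z>th)&(z<.18); m[:, :200]=0; m[150:]=0
    rect(m,0.156,d,"tabtop"); print(np.nanmedian(z[m]))
m=(hsv[...,1]>80)&(hsv[...,0]<25)&(z<.05); m[150:]=0
c=rect(m,0.03,d,"rack")
m=(z>0.09)&(z<.125); m[:, :200]=0; m[150:]=0; rect(m,.106,d,"plate top")
d=np.load("w2.npz"); W=cloud(d); z=W[...,2]; f=d["frame"]
for v in (48,60,75,90,97,125,132,140,160,170,180):
    m=np.where(z[v,230:290]>0.14)[0]+230
    if len(m): print(v,m.min(),m.max(),pt(d,m.min()-.5,v,.17).round(4),pt(d,m.max()+.5,v,.17).round(4),np.nanmedian(z[v,m]).round(4))
cv2.imwrite("pics/c.png",np.hstack([cv2.resize(np.load("w1.npz")["frame"][60:125,205:335],None,fx=3,fy=3,interpolation=2),cv2.resize(f[20:200,200:320],None,fx=3,fy=3,interpolation=2)[:195]]))
cv2.imwrite("pics/c2.png",cv2.resize(f[25:195,215:305],None,fx=3.4,fy=3.4,interpolation=2))
```

```text
tabtop 14 (496.33984375, 295.3397216796875) (35.50740051269531, 18.43168830871582) 78.61331939697266
0.15483763125139377
rack 45 (493.916015625, 281.2987060546875) (149.7112274169922, 55.16046142578125) 79.76043701171875
plate top 10 (491.73809814453125, 269.413330078125) (15.6813325881958, 12.338232040405273) 78.43704986572266
48 253 264 [0.5269 0.0501 0.17  ] [0.5288 0.0642 0.17  ] 0.169
60 253 264 [0.5401 0.0482 0.17  ] [0.5419 0.0625 0.17  ] 0.1693
75 254 264 [0.557  0.0471 0.17  ] [0.5587 0.0603 0.17  ] 0.169
90 254 264 [0.5742 0.0447 0.17  ] [0.5759 0.0581 0.17  ] 0.169
97 254 264 [0.5823 0.0435 0.17  ] [0.5841 0.057  0.17  ] 0.1691
125 254 264 [0.6159 0.0388 0.17  ] [0.6177 0.0527 0.17  ] 0.169
132 254 264 [0.6246 0.0376 0.17  ] [0.6264 0.0515 0.17  ] 0.1691
140 255 264 [0.6347 0.0375 0.17  ] [0.6364 0.0502 0.17  ] 0.1689
160 251 268 [0.6597 0.0287 0.17  ] [0.6627 0.0521 0.17  ] 0.1764
170 252 268 [0.673  0.0282 0.17  ] [0.6759 0.0504 0.17  ] 0.1677
180 252 268 [0.6864 0.0263 0.17  ] [0.6893 0.0487 0.17  ] 0.1681
```

View pics/c.png

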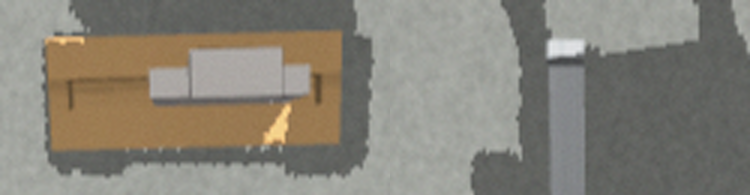

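View pics/c2.png

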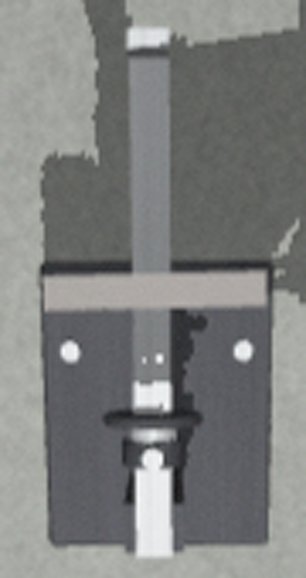

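Run:
```python
from h import *
d=np.load("w2.npz"); W=cloud(d)
for v in range(30,44): print(v,W[v,259].round(3),d["frame"][v,259])
print(pt(d,259,33.,.186),pt(d,259,38,.186))
for v in range(100,152,2): print(v,W[v,248].round(3),W[v,258].round(3))
```

```text
30 [ 0.471  0.063 -0.001] [157 162 159]
31 [ 0.473  0.062 -0.001] [159 165 161]
32 [ 0.474  0.062 -0.   ] [167 173 170]
33 [0.515 0.06  0.185] [200 200 197]
34 [0.516 0.06  0.186] [225 223 221]
35 [0.517 0.059 0.186] [226 223 222]
36 [0.518 0.059 0.185] [226 223 222]
37 [0.519 0.059 0.185] [224 222 221]
38 [0.52  0.059 0.186] [181 178 175]
39 [0.52  0.059 0.18 ] [92 89 89]
40 [0.52  0.059 0.175] [74 72 72]
41 [0.52  0.059 0.169] [91 91 88]
42 [0.521 0.059 0.169] [122 120 120]
43 [0.522 0.058 0.168] [137 134 132]
[0.5152176  0.05972388 0.186     ] [0.52032688 0.0590334  0.186     ]
100 [ 0.58   0.028 -0.002] [0.587 0.049 0.169]
102 [0.584 0.029 0.013] [0.589 0.048 0.17 ]
104 [0.587 0.028 0.01 ] [0.591 0.048 0.168]
106 [0.592 0.036 0.181] [0.594 0.048 0.182]
108 [0.595 0.035 0.181] [0.596 0.048 0.182]
110 [0.597 0.035 0.182] [0.598 0.047 0.182]
112 [0.599 0.035 0.182] [0.601 0.047 0.181]
114 [0.602 0.034 0.179] [0.603 0.047 0.181]
116 [0.607 0.025 0.012] [0.606 0.046 0.168]
118 [0.61  0.025 0.011] [0.608 0.046 0.169]
120 [0.614 0.024 0.011] [0.611 0.045 0.169]
122 [0.617 0.024 0.011] [0.613 0.045 0.168]
124 [0.62  0.023 0.011] [0.615 0.045 0.17 ]
126 [0.624 0.023 0.011] [0.618 0.044 0.168]
128 [0.627 0.022 0.012] [0.62  0.044 0.169]
130 [0.631 0.022 0.012] [0.623 0.044 0.168]
132 [0.634 0.021 0.011] [0.625 0.043 0.169]
134 [0.638 0.021 0.011] [0.628 0.043 0.169]
136 [0.641 0.02  0.011] [0.63  0.043 0.169]
138 [0.645 0.02  0.012] [0.633 0.042 0.169]
140 [0.648 0.019 0.01 ] [0.635 0.042 0.168]
142 [0.652 0.019 0.01 ] [0.638 0.042 0.169]
144 [0.655 0.018 0.009] [0.641 0.041 0.168]
146 [0.641 0.028 0.168] [0.643 0.041 0.169]
148 [0.643 0.028 0.177] [0.644 0.041 0.184]
150 [0.666 0.017 0.012] [0.646 0.041 0.184]
```

```bash
cat >> h.py <<'E'
def q(y): return [0,np.cos(y/2),np.sin(y/2),0]
YS=-0.128; U=np.array([np.cos(YS),np.sin(YS)]); POST=np.array([0.6893,0.0364])
QS=q(np.pi+YS)
def S(x,z,dy=0):  # stand-frame marker pose -> TCP (marker centre assumed under TCP, underside z)
    p=POST+x*U+dy*np.array([-U[1],U[0]]); return [p[0],p[1],z+0.112]
E
python3 - <<'E'
from bench import *
from h import *
qr=q(np.pi-.185); p=[0.4963,0.2953]
move_to(p+[0.25],qr); print(state()["ft_force"])
move_l(p+[0.120],0.12); print(state()["ft_force"])
close(); s=state(); print(s["finger_gap"],s["ft_force"],s["ee_pos"])
move_l(p+[0.155],0.06);hold(.3); print(state()["ft_force"],state()["moment"])
d=get_image("scene"); np.savez("s1.npz",**d); cv2.imwrite("pics/s1.png",cv2.resize(d["frame"][60:260,220:380],None,fx=3,fy=3,interpolation=2))
d=get_image("wrist"); cv2.imwrite("pics/w3.png",d["frame"])
print(state()["time"],state()["finger_gap"])
E
```

```text
[ 0.26666443 -0.76703235  0.02410221]
[ 0.35664625 -0.18888487  0.71281464]
0.035963155629772 [ 0.09670117  0.19567935 -0.24292048] [0.49631579 0.29530346 0.11996251]
[-0.24073099 -0.78678994 -2.25571067] [ 0.05204025 -0.17536803  0.01791696]
8.85 0.035526251169989476
```

View pics/s1.png

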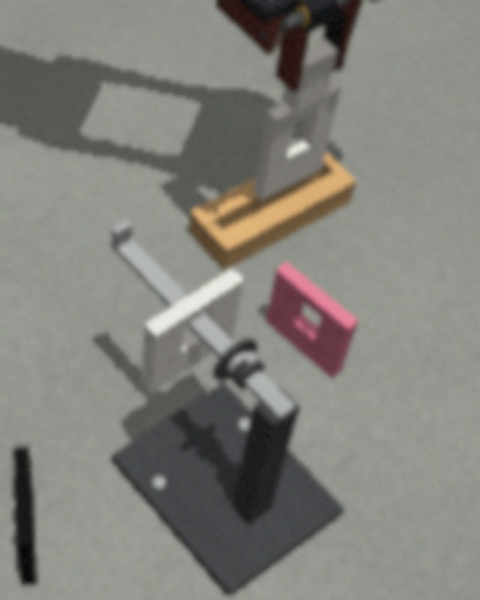

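View pics/w3.png

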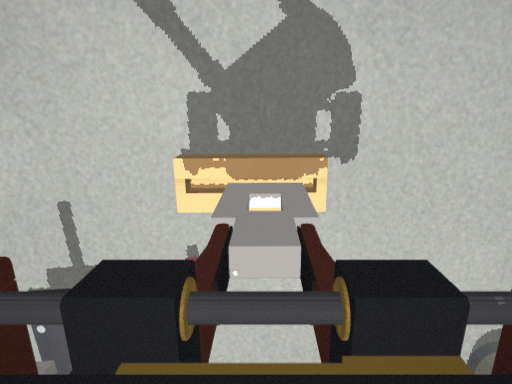

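Run:
```python
from bench import *
from h import *
move_l([0.4963,0.2953,0.26],0.2)
move_l(S(-0.225,0.113),0.2,QS); hold(.3)
s=state();print(s["ft_force"],s["ee_pos"],s["finger_gap"],S(-0.225,.113))
for n in("scene","top","wrist"):
    d=get_image(n); np.savez(n+"2.npz",**d); cv2.imwrite(f"pics/{n}2.png",d["frame"])
d=np.load("scene2.npz");cv2.imwrite("pics/s2.png",cv2.resize(d["frame"][100:220,210:330],None,fx=4.5,fy=4.5,interpolation=2))
print(state()["time"])
```

```text
[ 0.56793026 -0.50450738 -2.11446768] [0.46619047 0.06557633 0.22496741] 0.035506718064875924 [np.float64(0.46614068479158755), np.float64(0.06512142119938347), 0.225]
11.3
```

View pics/s2.png

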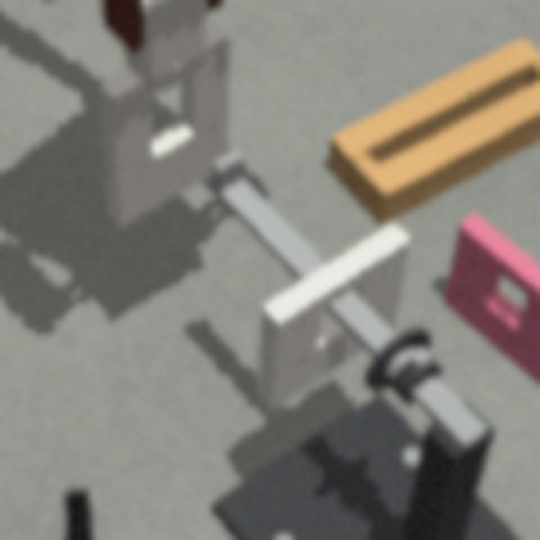

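View pics/wrist2.png

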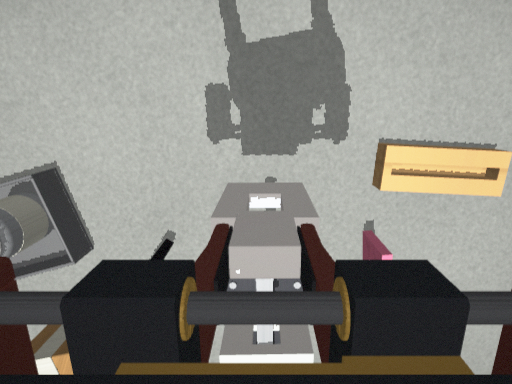

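Run:
```python
from bench import *
from h import *
f0=state()["ft_force"]
for x in (-.205,-.19,-.18,-.17,-.16,-.145,-.135):
    move_l(S(x,0.113),0.06); f=state()["ft_force"]; print(x,(f-f0).round(2))
    if np.abs(f-f0).max()>3: print("STOP");break
hold(.3); print(state()["ft_force"],state()["time"])
d=get_image("scene"); cv2.imwrite("pics/s3.png",cv2.resize(d["frame"][80:220,210:330],None,fx=4,fy=4,interpolation=2))
d=get_image("wrist"); cv2.imwrite("pics/w4.png",d["frame"]); np.savez("w4.npz",**d)
```

```text
-0.205 [ 2.14 -0.91  0.35]
-0.19 [ 0.27 -1.43  0.66]
-0.18 [ 0.87 -1.54  0.52]
-0.17 [ 0.02 -1.47  0.03]
-0.16 [ 1.02 -1.5  -0.15]
-0.145 [ 0.82 -0.38  0.97]
-0.135 [ 0.38 -1.4   0.05]
[-0.28687751  0.1508371  -1.60715089] 14.15
```

View pics/s3.png

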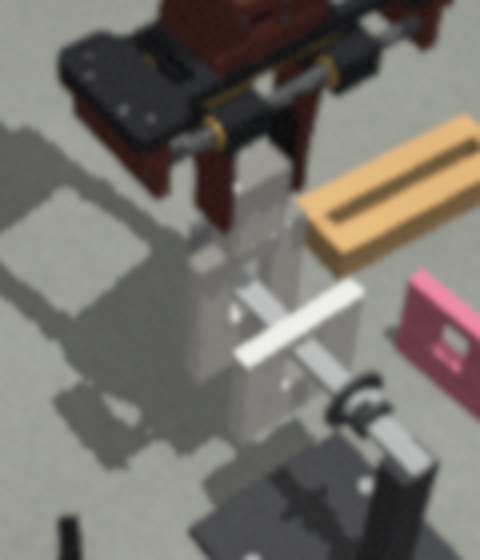

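View pics/w4.png

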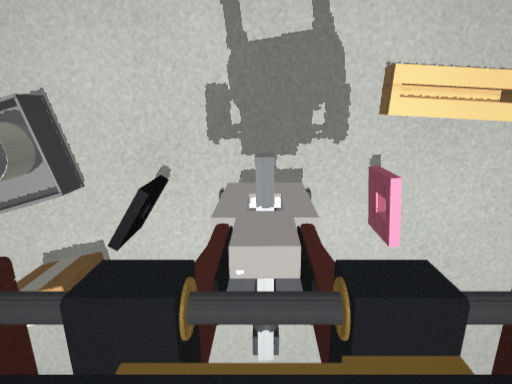

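```bash
cat >> h.py <<'E'
def favg(n=12,dt=0.02):
    from bench import state,hold
    L=[]
    for _ in range(n): hold(dt); L.append(state()["ft_force"])
    L=np.array(L); return L.mean(0),L.std(0)
E
python3 - <<'E'
from bench import *
from h import *
print(state()["time"])
move_l(S(-.135,0.092),0.05); hold(.2); f0,sd=favg(20); print("free",f0.round(2),sd.round(2))
z=0.0895
while z>0.080:
    move_l(S(-.135,z),0.02); f,sd=favg(8); s=state(); print(round(z,4),(f-f0).round(2),round(s["ee_pos"][2]-.112,5))
    if (f-f0)[2]>1.2: break
    z-=0.0005
hold(.3); f,sd=favg(12); print((f-f0).round(2),state()["time"])
np.save("f0.npy",f0); np.save("z.npy",z)
E
```

```text
14.25
free [ 0.16  0.06 -1.52] [0.47 0.52 0.42]
0.0895 [ 0.05 -0.07 -0.04] 0.08948
0.089 [-0.06  0.03 -0.15] 0.08902
0.0885 [-0.26 -0.18 -0.27] 0.08851
0.088 [ 0.09 -0.05 -0.19] 0.08798
0.0875 [-0.34  0.11  0.12] 0.0875
0.087 [-0.45  0.16  0.29] 0.08702
0.0865 [ 0.11 -0.13  0.12] 0.08651
0.086 [ 0.05  0.19 -0.07] 0.08601
0.0855 [-0.99 -0.12  3.04] 0.08592
[-1.2  -0.09  5.05] 19.325
```

Run:
```python
from bench import *
from h import *
f0=np.load("f0.npy")
for z in (0.0857,0.0858,.0859):
    move_l(S(-.135,z),0.02); hold(.1); f,sd=favg(12); print(z,(f-f0).round(2),round(state()["ee_pos"][2]-.112,5))
    if (f-f0)[2]<2: break
np.save("z.npy",z); print(state()["time"],state()["finger_gap"])
```

```text
0.0857 [-1.11 -0.3   6.17] 0.08588
0.0858 [-0.99 -0.46  6.46] 0.0859
0.0859 [-0.5  -0.32  6.12] 0.08589
20.975 0.03590307420570771
```

Run:
```python
from bench import *
from h import *
f0=np.load("f0.npy")
for z in (0.0861,0.0863,.0865,.0867,.087):
    move_l(S(-.135,z),0.02); hold(.1); f,sd=favg(10); s=state(); print(z,(f-f0).round(2),round(s["ee_pos"][2]-.112,5))
    if (f-f0)[2]<2: break
np.save("z.npy",z); print(state()["time"])
```

```text
0.0861 [ 0.28 -0.3   4.22] 0.08589
0.0863 [0.83 0.01 1.42] 0.08591
22.0083
```

Run:
```python
from bench import *
from h import *
f0=np.load("f0.npy")
for i in range(4):
    f,sd=favg(8); s=state(); print((f-f0).round(2),round(s["ee_pos"][2]-.112,5),s["time"])
```

```text
[0.45 0.12 0.79] 0.08593 22.1417
[ 0.08 -0.05  0.35] 0.08595 22.275
[-0.3  -0.17  0.09] 0.08597 22.4083
[-0.01 -0.09  0.12] 0.0861 22.5417
```

```bash
cat > slide.py <<'E'
from bench import *
from h import *
import sys
f0=np.load("f0.npy"); zc=0.0859
x=float(sys.argv[1]); xe=float(sys.argv[2]); st=float(sys.argv[3]); lim=float(sys.argv[4])
dF=float(sys.argv[5]) if len(sys.argv)>5 else 0.
while x<xe-1e-6:
    x=min(x+st,xe)
    zcmd=zc-np.clip(0.0001*(0.8-dF),-.0003,.0002)
    move_l(S(x,zcmd),0.03); f,sd=favg(6); d=f-f0; fp=-d[:2]@U; dF=d[2]
    s=state(); xs=(s["ee_pos"][:2]-POST)@U
    m=s["moment"]
    print(round(x,4),round(xs,4),"push",fp.round(2),"z",dF.round(2),"zee",round(s["ee_pos"][2]-.112,5),"lat",round(d[0]*-U[1]+d[1]*U[0],2))
    if fp>lim or dF>5 or dF<-3: print("STOP");break
print(x,s["time"],s["finger_gap"])
E
python3 slide.py -0.135 -0.111 0.004 3
```

```text
-0.131 -0.1308 push -0.13 z 0.72 zee 0.08591 lat 0.02
-0.127 -0.1268 push 0.06 z 1.03 zee 0.08591 lat -0.3
-0.123 -0.1228 push -0.57 z 0.9 zee 0.08593 lat -0.06
-0.119 -0.1189 push -0.1 z 1.41 zee 0.08592 lat 0.23
-0.115 -0.1148 push -0.34 z 0.98 zee 0.08592 lat 0.39
-0.111 -0.1109 push 0.41 z 1.16 zee 0.08591 lat -0.33
-0.111 24.8417 0.03583479929678665
```

Sliding freely with about 1 N on the bar. Continuing into contact with the first marker.

```bash
python3 slide.py -0.111 -0.090 0.003 4 1
python3 - <<'E'
from bench import *
from h import *
d=get_image("scene"); cv2.imwrite("pics/s4.png",cv2.resize(d["frame"][80:220,210:330],None,fx=4,fy=4,interpolation=2))
d=get_image("top"); cv2.imwrite("pics/t4.png",cv2.resize(d["frame"][120:270,160:280],None,fx=4,fy=4,interpolation=2))
E
```

```text
-0.108 -0.1078 push -0.36 z 0.98 zee 0.08593 lat -0.24
-0.105 -0.1049 push -0.21 z 1.24 zee 0.08594 lat -0.1
-0.102 -0.1019 push -0.04 z 1.34 zee 0.08591 lat 0.16
-0.099 -0.0989 push 0.69 z 1.23 zee 0.08594 lat -0.05
-0.096 -0.0958 push 0.89 z 1.63 zee 0.08592 lat 0.51
-0.093 -0.0928 push 0.15 z 0.99 zee 0.08591 lat -0.1
-0.09 -0.0899 push 0.42 z 1.32 zee 0.08595 lat 0.34
-0.09 27.2917 0.03562112322892366
```

View pics/s4.png

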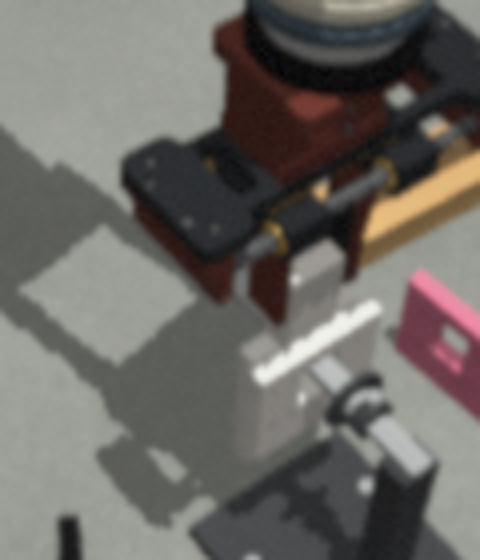

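```bash
python3 slide.py -0.090 -0.074 0.0025 4 1.2 && python3 slide.py -0.074 -0.056 0.0007 3 1.2
```

```text
-0.0875 -0.0875 push 0.9 z 1.38 zee 0.08593 lat 0.31
-0.085 -0.0849 push 0.66 z 1.2 zee 0.08593 lat 0.13
-0.0825 -0.0824 push 1.0 z 1.08 zee 0.08596 lat -0.05
-0.08 -0.0799 push 0.86 z 1.62 zee 0.08599 lat -0.19
-0.0775 -0.0773 push -0.08 z 1.05 zee 0.08592 lat 0.48
-0.075 -0.0749 push 0.78 z 1.27 zee 0.08596 lat 0.1
-0.074 -0.0741 push 1.48 z 1.41 zee 0.08593 lat -0.18
-0.074 29.8417 0.035912815044069485
-0.0733 -0.0733 push 1.83 z 1.68 zee 0.08595 lat -0.51
-0.0726 -0.0725 push 1.0 z 1.29 zee 0.08596 lat -0.14
-0.0719 -0.0719 push 1.24 z 1.23 zee 0.08594 lat 0.12
-0.0712 -0.0711 push 1.41 z 0.84 zee 0.08593 lat 0.07
-0.0705 -0.0705 push 1.54 z 1.4 zee 0.08597 lat 0.32
-0.0698 -0.0698 push 0.92 z 0.89 zee 0.08594 lat 0.01
-0.0691 -0.0691 push 1.49 z 1.34 zee 0.08594 lat 0.13
-0.0684 -0.0683 push 1.2 z 1.44 zee 0.08593 lat -0.21
-0.0677 -0.0677 push 1.56 z 1.21 zee 0.08592 lat 0.15
-0.067 -0.067 push 1.2 z 0.99 zee 0.08594 lat -0.03
-0.0663 -0.0663 push 1.28 z 0.97 zee 0.08593 lat -0.47
-0.0656 -0.0656 push 1.34 z 0.86 zee 0.08592 lat 0.09
-0.0649 -0.0649 push 1.78 z 1.61 zee 0.08592 lat -0.05
-0.0642 -0.0642 push 0.9 z 1.23 zee 0.08596 lat 0.18
-0.0635 -0.0637 push 2.62 z 1.76 zee 0.08598 lat 0.04
-0.0628 -0.0631 push 5.23 z 2.47 zee 0.08594 lat -0.05
STOP
-0.0627999999999999 35.4417 0.03591710220681282
```

Run:
```python
from bench import *
from h import *
f0=np.load("f0.npy"); 
x=-0.0628; z=.086
for i in range(9):
    f,sd=favg(6); d=f-f0; fp=-d[:2]@U; s=state()
    print(round(s["time"],2),round(x,4),"push",fp.round(2),"z",d[2].round(2),((s["ee_pos"][:2]-POST)@U).round(4),s["moment"].round(2))
    if fp<6 and i<5: x+=0.0003; move_l(S(x,z),0.02)
    elif fp>8.5: x-=0.0003; move_l(S(x,z),0.02)
d=get_image("scene"); cv2.imwrite("pics/s5.png",cv2.resize(d["frame"][80:220,210:330],None,fx=4,fy=4,interpolation=2))
d=get_image("wrist"); cv2.imwrite("pics/w5.png",d["frame"])
np.save("x.npy",x)
```

```text
35.54 -0.0628 push 4.89 z 2.38 -0.063 [ 0.15  0.91 -0.02]
35.89 -0.0625 push 5.32 z 2.59 -0.0628 [0.15 1.02 0.02]
36.24 -0.0622 push 6.06 z 2.09 -0.0627 [0.23 1.13 0.02]
36.34 -0.0622 push 5.84 z 2.43 -0.0627 [0.17 1.13 0.05]
36.69 -0.0619 push 6.63 z 2.76 -0.0625 [0.21 1.26 0.06]
36.79 -0.0619 push 6.66 z 2.81 -0.0625 [0.19 1.24 0.05]
36.89 -0.0619 push 6.82 z 2.77 -0.0625 [0.11 1.27 0.03]
36.99 -0.0619 push 6.66 z 2.52 -0.0625 [ 0.2   1.23 -0.02]
37.09 -0.0619 push 6.68 z 2.68 -0.0625 [ 0.15  1.26 -0.07]
```

View pics/s5.png

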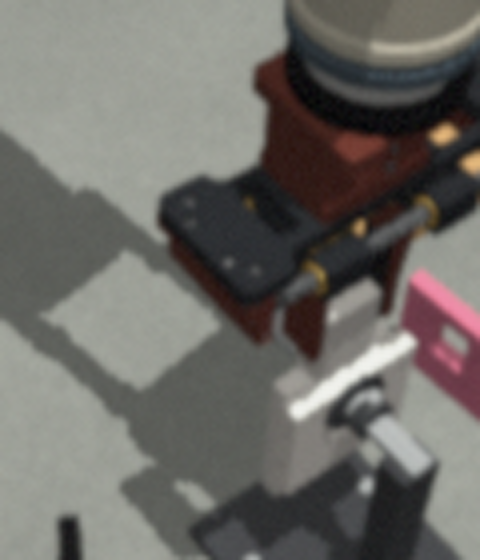

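Run:
```python
from bench import *
from h import *
f0=np.load("f0.npy"); x=float(np.load("x.npy")); z=.086
for i in range(9):
    x-=0.0003; move_l(S(x,z),0.02); f,sd=favg(8); d=f-f0; fp=-d[:2]@U; s=state()
    print(round(s["time"],2),round(x,4),"push",fp.round(2),"z",d[2].round(2),((s["ee_pos"][:2]-POST)@U).round(4))
    z=.0859-np.clip(0.0001*(1.2-d[2]),-.0003,.0002)
    if fp<1.2: break
np.save("x.npy",x)
```

```text
37.58 -0.0622 push 5.8 z 2.54 -0.0626
37.96 -0.0625 push 5.6 z 1.75 -0.0627
38.34 -0.0628 push 4.07 z 2.09 -0.0628
38.73 -0.0631 push 3.52 z 1.65 -0.063
39.11 -0.0634 push 2.74 z 1.05 -0.0633
39.49 -0.0637 push 1.59 z 0.94 -0.0636
39.88 -0.064 push -0.18 z 1.18 -0.0638
```

Run:
```python
from bench import *
from h import *
gripper_open(); x=float(np.load("x.npy"))
d=get_image("wrist"); cv2.imwrite("pics/w6.png",d["frame"])
move_l(S(x,0.17),0.06); move_l(S(x+.06,0.21),0.15); hold(.3)
for n in("scene","top","wrist"):
    d=get_image(n); np.savez(n+"7.npz",**d); cv2.imwrite(f"pics/{n}7.png",d["frame"])
d=np.load("scene7.npz");cv2.imwrite("pics/s7.png",cv2.resize(d["frame"][100:240,230:350],None,fx=4,fy=4,interpolation=2))
print(state()["time"],state()["ft_force"])
```

```text
43.4917 [ 0.64539105  0.04718736 -0.40827271]
```

View pics/s7.png

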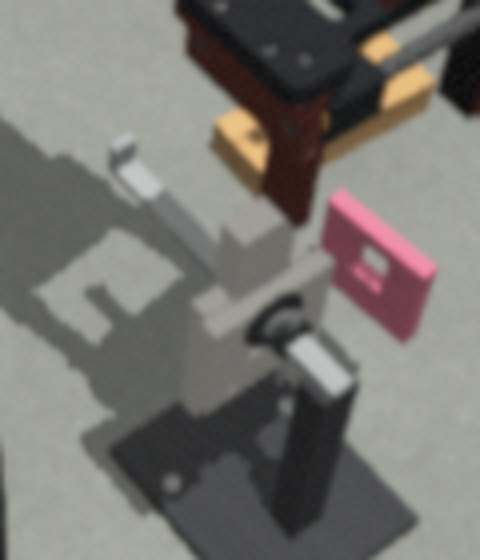

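View pics/wrist7.png

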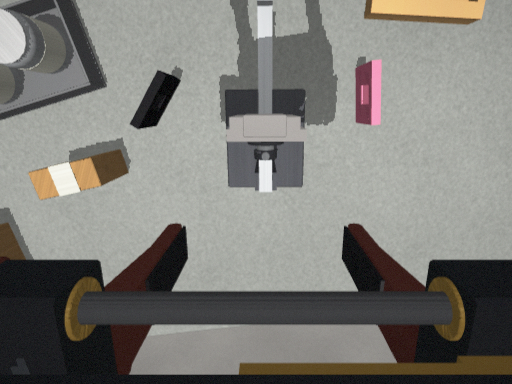

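Both hang snug against the disc (wrist tab at 264,126, collar at 264,155; scene crop shows them upright and touching). Measuring position, gap and stillness.

```bash
python3 - <<'E'
from h import *
d=np.load("wrist7.npz"); W=cloud(d)
st=lambda p: ((p[:2]-POST)@U)
for u in (236,264,295):
    print(u,[(v,round(st(W[v,u]),4),round(W[v,u,2],3)) for v in range(110,150,2)])
E
python3 - <<'E'
from bench import *
from h import *
a=np.load("wrist7.npz"); hold(.5); b=get_image("wrist")
D=np.abs(a["frame"].astype(int)-b["frame"])[100:150,220:310]; print("diff",D.mean(),D.max(),state()["time"])
E
```

```text
236 [(110, np.float64(-0.0747), np.float64(0.011)), (112, np.float64(-0.0717), np.float64(0.009)), (114, np.float64(-0.0688), np.float64(0.011)), (116, np.float64(-0.07), np.float64(0.177)), (118, np.float64(-0.0682), np.float64(0.183)), (120, np.float64(-0.0663), np.float64(0.184)), (122, np.float64(-0.0644), np.float64(0.184)), (124, np.float64(-0.0625), np.float64(0.183)), (126, np.float64(-0.0606), np.float64(0.184)), (128, np.float64(-0.0586), np.float64(0.182)), (130, np.float64(-0.0566), np.float64(0.181)), (132, np.float64(-0.0547), np.float64(0.182)), (134, np.float64(-0.0525), np.float64(0.18)), (136, np.float64(-0.0507), np.float64(0.181)), (138, np.float64(-0.0489), np.float64(0.183)), (140, np.float64(-0.0467), np.float64(0.181)), (142, np.float64(-0.0267), np.float64(0.009)), (144, np.float64(-0.024), np.float64(0.012)), (146, np.float64(-0.0206), np.float64(0.01)), (148, np.float64(-0.0175), np.float64(0.01))]
264 [(110, np.float64(-0.0757), np.float64(0.169)), (112, np.float64(-0.0737), np.float64(0.17)), (114, np.float64(nan), np.float64(nan)), (116, np.float64(-0.07
[... 1046 characters left out ...]
64(0.183)), (122, np.float64(-0.0644), np.float64(0.183)), (124, np.float64(-0.0625), np.float64(0.183)), (126, np.float64(-0.0605), np.float64(0.183)), (128, np.float64(-0.0587), np.float64(0.185)), (130, np.float64(-0.0565), np.float64(0.181)), (132, np.float64(-0.0545), np.float64(0.18)), (134, np.float64(-0.0526), np.float64(0.18)), (136, np.float64(-0.0506), np.float64(0.18)), (138, np.float64(-0.0487), np.float64(0.181)), (140, np.float64(-0.0468), np.float64(0.182)), (142, np.float64(-0.027), np.float64(0.012)), (144, np.float64(-0.0238), np.float64(0.011)), (146, np.float64(-0.0208), np.float64(0.012)), (148, np.float64(-0.0174), np.float64(0.009))]
diff 3.6853333333333333 54 44.0417
```

Run:
```python
from bench import *
from h import *
a=get_image("wrist")["frame"].astype(int); hold(.3); d=get_image("wrist"); b=d["frame"]
D=np.abs(a-b); print(D[100:150,220:310].mean(),D[60:100,350:390].mean(),D[0:60,180:240].mean())
W=cloud(d); print(((W[[116,126,136],264][:,:2]-POST)@U).round(4))
job_done(); print(state()["time"])
```

```text
2.0345925925925927 1.7352083333333332 1.6457407407407407
[-0.071  -0.0629 -0.0505]
the job is handed in; nothing more can be done
the job is handed in; nothing more can be done
```

The job is handed in at about 44 s. The tabbed marker hangs in front of the other one on the bar, and both are snug against the sprung stop. No verdict was reported, so these are my own checks.

- **Hanging it:** I gripped the tab across its 36 mm width, lifted the marker out of the rack, passed its window over the tip and lowered it until the bar carried it. The bar load peaked at about 6.5 N while I lowered it, before any sliding. I brought it back to about 1–1.6 N for the slide.
- **Sliding and pressing:** The tabbed marker alone pushed the other one back, and I felt the stop when the held marker was about 64 mm from the post's axis. I pressed with a steady 6.7 N for about 0.5 s, then eased the push to zero before opening so the spring would not throw the markers. The bar load was about 2.7 N while pressing.
- **After letting go:** The two plates measure 24.6 mm together, so the gap is under 1 mm. The other marker's centre is about 52 mm from the post's axis (limit 75 mm). Both look upright, and their top heights fit bar-hung markers.
- **Disagreements:** The first stillness comparison showed somewhat larger image differences (3.7) over the markers. Repeated just before hand-in, it was 2.0, against 1.7 in background areas, so I took it as camera noise. One depth reading at the tab's back edge also shifted by about 4.5 mm, while the front and middle readings stayed within 1 mm. I put that down to edge noise.

The cans, carton and pink and black look-alikes were not touched, and the arm was clear of everything at the end.

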